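# Feed a block through the one-way flap to the stop

### The arm

A 7-joint arm with a two-finger parallel gripper is mounted at the origin on a cart in front of the work surface, level with it; the furniture and walls round the work are solid. World frame = base frame: x ahead of the robot, y to its left, z up, the work surface at z = 0. Lengths are in m, angles in rad, forces in N, time in s.
With the tool pointing down it reaches from about 0.4 to 0.85 m from the base axis. Payload 10.4 kg.
Tool frame: the origin (TCP) lies on the centre line of the jaws, within the pads' length; the fingertips stand 17 mm ahead of it and the grasp point (between the pads) lies 2 mm behind it (manip.tcp_to_tips is the distance from the TCP to the fingertips, in m); z points along the fingers, x is the direction in which the jaws open and shut, and the axes are right-handed (so a half turn about z gives the same grasp; the last joint's range is limited). The gripper opens to 85 mm and grips with 20 to 120 N. Pads are 22 mm wide; open, the fingers measure 114 mm over their backs; the gripper's body (76 mm by 85 mm) begins 54 mm behind the grasp point. The pads swing forward as they close: fully open they stand 13 mm farther back than shut.
Start: joints at [-1.17, 0.332, -0.065, 1.46, 0.022, 1.35, -0.088], TCP at [0.257, 0.57, 0.248] pointing down, gripper open.
Joint ranges: [-2.6, 2.6], [-0.5, 2.12], [-1.47, 1.34], [0.16, 2.42], [-1.27, 4.41], [0.06, 2.06], [-2.6, 2.6]. Speed limits (rad/s): [2.22, 2.22, 2.79, 2.79, 3.14, 3.14, 3.14].

### API

Orientations are given as a unit quaternion [x, y, z, w].
In Python, from workcell import manip gives the robot as it stands.
- The arm moves only by the shell command python3 -m pendant 'ROWS' [FORCE]. ROWS is JSON, a list of rows, each a list of 3 entries, a list of its own where there are three numbers: the shift along the world's x, y, z in cm, then the turn, a rotation vector about the world's x, y, z in degrees, then the closure in counts, from 0 (fully open) to 255 (shut). A call has 1 to 12 rows; each row shifts and turns the pose as measured when the row begins; what a row does not reach is not made up. A row lasts 1/8 s, in which the tool goes at most 62.5 mm and 10.7 degrees, less where a joint would pass 70% of its speed; a pose out of reach is approached as far as the arm can. A call is refused whole if a number of a shift passes 6.25 or a number of a turn 10.7, either way. A call with a gripper value outside its range is refused whole. The fingers move at their own pace and stop on an object; FORCE is the grip in N (left out, the last holds). Time passes only in rows, so rows that do not move let the fingers close. It gives the time, the measured TCP pose, the force and the opening at its end, in the units of the state.
- manip.get_obs(): the state, without advancing time (a new reading comes with each control period).
- manip.camera(name): name is "scene" or "top"; returns a dict with "pixels" (400x640x3 uint8, red, green, blue), "range_z" (400x640 float32, m along the optical axis (not along the pixel's ray), 0 where there is no reading), "K" (3x3 intrinsics, pixels), "dist" ([k1, k2, p1, p2, k3] as OpenCV has them; the pictures are not rectified), "origin" and "rotation" of the camera in the world. Camera axes: x right, y down, z forward; pixel columns grow to the right and rows downward; lengths in m; the calibration is good to about 2 mm. A picture is of the moment at which its call begins.
- manip.hand_in(): hands the job in, once; it reports no verdict.
The state is a dict: "clock": time; "joint_pos": joint angles; "joint_velocities": joint speeds; "tau": joint torques, N m; "position": TCP position; "ee_rot": TCP orientation; "ft_force": force on the tool from outside, world axes, zero at the start; "torque": the same for the moment, N m; "grip_width": opening from 0.0 (shut) to 1.0 (fully open).
Only numpy, scipy, OpenCV 4.12 (cv2) and the standard library are available. Lean on these libraries where they do the work, as an engineer would, in place of code of your own. Each camera call takes 0.05 s, during which the arm holds its last target.

### The job

Lay the 120 mm planed wooden block lengthwise in the open end of the feed chute, then push it along the chute so that it opens the sprung one-way flap itself, and press it home against the rubber-faced stop with about 10 N (never above 25 N) for half a second. Take the hand away upwards so that the flap is shut behind the block and the block stays lying in the chute between flap and stop. Leave the tape measure and the two offcuts where they are.

Things in the scene. Friction and masses are not known exactly. Their poses are not given: they have to be found in the camera images.
- part: Planed wooden block, 55 mm (its x) by 120 mm (its y, the long way) by 45 mm high (its z), 0.11 to 0.22 kg. Origin at the centre of its underside. It starts lying flat on the bench to the left. Either end may go first.
- chute: Straight feed chute fixed to the bench, crosswise. Origin on the bench under the shut flap, mid channel; +x = feed direction (roughly to the robot's right), +y = hinge side (away from the robot). Plywood floor at z = 6 mm; wooden side rails with inner faces at y = -30.5 and +30.5 mm, 14 mm thick, tops at z = 18 mm. Ends at x = +230 mm.
- infeed (a point): Middle of the infeed on the channel floor: chute x = -72, y = 0, z = 6 mm. The infeed is the channel from its open end (chute x = -145 mm) to the flap at x = 0. A block lying in it stands 33 mm out above the rails, to z = 51 mm.
- flap_hinge (a point): Top of the flap's upright hinge pin: chute x = 0, y = 50.5, z = 56 mm. The flap is a steel leaf, z = 20 to 50 mm (above the rails), reaching when shut from the pin across to y = -1 mm, half the channel. It snaps shut behind the block once the block's tail is 46 mm past x = 0.
- stop_zone (a point): Fixed point of the chute (x = 192, y = 0, z = 25 mm), NOT the stop itself. The stop, a dark wooden block with a rubber face (z = 10 to 40 mm), is clamped with its face anywhere from chute x = 182 to 202 mm, newly each time; this is not reported: find it by feel. With the block home its tail is thus 62 to 82 mm past the flap line.
- flap (a joint): Flap angle, rad: 0 shut, up to 1.4 open in the feed direction only, about 1.1 as the block passes. A spring always shuts it; pushing the block through takes about 3 to 10 N. It does not open backwards: a finger that followed the block past it must be lifted straight up, not drawn back out.
- stop_pad (a joint): How far the stop's rubber face is pressed in, m: 0 unloaded, 15 N per mm (10 N is only 0.67 mm, 25 N is 1.67 mm, less than the noise of this reading), so go by the felt force. It springs back fully: ease off gently before lifting the hand.
- tape: Bystander: tape measure, 38 x 74 x 65 mm, origin at the centre of its underside. Leave it alone.
- offcut_short: Bystander: short wooden offcut 50 x 70 x 40 mm, origin at the centre of its underside. Leave it alone.
- offcut_thick: Bystander: thick wooden offcut 60 x 90 x 60 mm, origin at the centre of its underside. Leave it alone.
There are look-alikes about, which are no part of the job. What is shaped like the part but turquoise or yellow is not meant.

How it is judged:
By the outcome, as a careful person would: the job done as asked, in the order asked, and still so for the second after the job is handed in, with the robot touching nothing.
It also fails if it takes over 64 s, if anything falls off the work surface, if the arm or the gripper's body presses on something with over 40 N, if the wrist force passes 120 N, or if a joint passes its speed limit or range.

## Working session

There is one attempt and no reset: what is moved stays moved. The work goes in short steps, Python scripts to look and compute and a shell command to move; the robot and the scene stay as the last step left them, time stands still between calls to the robot, and variables do not carry over. Pictures are saved under pics/ and viewed, and the job is handed in when it is done.

```bash
mkdir -p pics; ls; python3 - <<'E'
from workcell import manip
import cv2,numpy as np
o=manip.get_obs();print(o)
for n in("scene","top"):
    c=manip.camera(n);cv2.imwrite(f"pics/{n}0.png",c["pixels"][:,:,::-1]);np.savez(f"{n}0.npz",**c)
    print(n,c["K"].tolist(),c["dist"],c["origin"],c["rotation"])
E
```

```text
pics
{'clock': 0.0, 'joint_pos': array([-1.16961774,  0.33283947, -0.06472622,  1.46094957,  0.0216122 ,
        1.34985891, -0.08846053]), 'joint_velocities': array([-0.0001387 , -0.00182451,  0.00101439,  0.00046109, -0.0001957 ,
       -0.00103699, -0.00086509]), 'tau': array([ 2.40266927e-04, -6.25453734e+01,  4.92477464e-02, -3.91617036e+01,
        1.62456266e-02,  9.87222214e-03,  2.71384238e-05]), 'position': array([0.25685668, 0.56940533, 0.24753226]), 'ee_rot': array([ 8.39978201e-01,  5.42619720e-01, -5.52287208e-04,  3.95963898e-04]), 'ft_force': array([-0.00665591,  0.13533409,  0.18714374]), 'torque': array([0.00983479, 0.06062673, 0.01700107]), 'grip_width': 1.0024474652921935}
scene [[441.8736914958257, 0.0, 314.10974392562514], [0.0, 441.8736914958257, 200.43374087030048], [0.0, 0.0, 1.0]] [-0.04659304  0.          0.          0.          0.        ] [-0.0506732   1.26676301  0.63628405] [-0.19346244  0.81283731 -0.53453601  0.12703953]
top [[443.5515345711511, 0.0, 316.7063907704324], [0.0, 443.5515345711511, 200.14599161425798], [0.0, 0.0, 1.0]] [0.04035831 0.         0.         0.         0.        ] [0.3891322  0.16085892 1.28697154] [-0.69685659  0.71535561 -0.03854441  0.03422826]
```

View pics/scene0.png

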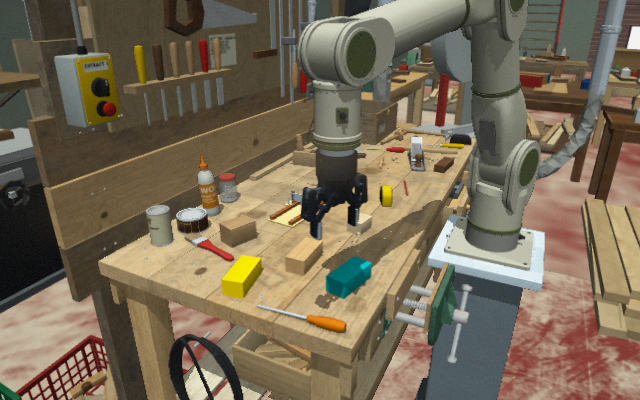

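View pics/top0.png

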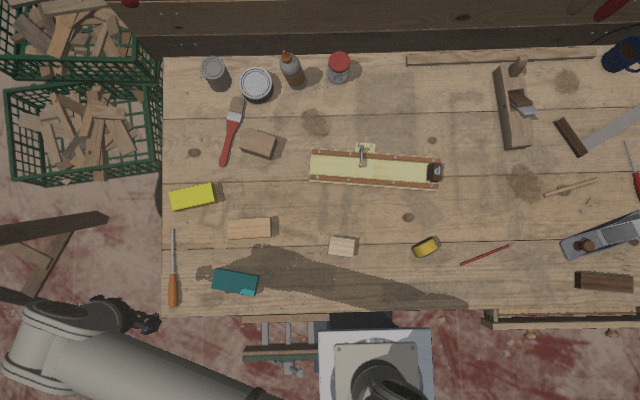

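The top view shows these block-shaped things: bare wood at (248,228), (258,144) and (342,245), yellow at (192,196) and turquoise at (235,281). The one at (248,228) is long and slim bare wood, so it fits the part. The other two wooden ones are chunky and should be the offcuts. The chute runs from (310,168) to (440,172). I'll crop in and measure.

```bash
cat > h.py <<'E'
import numpy as np,cv2
from scipy.spatial.transform import Rotation as R
def ray(c,uv):
    n=cv2.undistortPoints(np.array(uv,float).reshape(-1,1,2),c["K"],c["dist"]).reshape(-1,2)
    d=np.c_[n,np.ones(len(n))]
    r=c["rotation"]; Rm=R.from_quat(r).as_matrix() if np.size(r)==4 else np.array(r)
    return np.array(c["origin"]),d@Rm.T
def plane(c,uv,z):
    o,d=ray(c,uv); return o+d*((z-o[2])/d[:,2])[:,None]
def depth(c,uv):
    o,d=ray(c,uv); uv=np.array(uv,int).reshape(-1,2)
    return o+d*c["range_z"][uv[:,1],uv[:,0]][:,None]
def cloud(c):
    v,u=np.mgrid[0:400,0:640]; p=depth(c,np.c_[u.ravel(),v.ravel()]).reshape(400,640,3)
    p[c["range_z"]==0]=np.nan; return p
E
python3 - <<'E'
from h import *
c=dict(np.load("top0.npz")); s=dict(np.load("scene0.npz"))
P=cloud(c)
for uv in [(248,228),(258,144),(342,245),(192,196),(235,281),(340,170),(312,168),(437,172),(426,247),(420,215)]: print(uv,P[uv[1],uv[0]].round(4))
im=c["pixels"][:,:,::-1]
cv2.imwrite("pics/crop_chute.png",cv2.resize(im[135:200,295:455],None,fx=5,fy=5,interpolation=cv2.INTER_CUBIC))
cv2.imwrite("pics/crop_part.png",cv2.resize(im[120:270,160:365],None,fx=3.9,fy=3.9,interpolation=cv2.INTER_CUBIC))
# block tops by height
for name,(u0,u1,v0,v1),zl,zh in [("part",(215,285,210,245),.035,.06),("thick",(230,290,122,165),.05,.075),("short",(320,365,230,262),.03,.055)]:
    m=np.zeros((400,640),np.uint8); sub=P[v0:v1,u0:u1,2]; m[v0:v1,u0:u1]=((sub>zl)&(sub<zh))
    q=P[m>0]; z=np.median(q[:,2])
    uv=np.argwhere(m)[:,::-1]; w=plane(c,uv,z)[:,:2]
    r=cv2.minAreaRect((w*1000).astype(np.float32)); print(name,len(q),"z",z.round(4),r, cv2.boxPoints(r).tolist())
E
```

```text
(248, 228) [0.4443 0.3457 0.043 ]
(258, 144) [0.6784 0.3123 0.0616]
(342, 245) [0.39   0.0842 0.0413]
(192, 196) [0.5377 0.5001 0.0482]
(235, 281) [0.2995 0.3822 0.046 ]
(340, 170) [0.6073 0.0812 0.0113]
(312, 168) [0.6168 0.1625 0.0029]
(437, 172) [ 0.5869 -0.1878  0.0553]
(426, 247) [ 0.3787 -0.1437  0.065 ]
(420, 215) [ 0.471  -0.1481 -0.0026]
part 851 z 0.0454 ((444.2758483886719, 344.2370300292969), (54.99103927612305, 120.4720687866211), 2.003248691558838) [[414.6914978027344, 403.47509765625], [418.9027404785156, 283.07666015625], [473.8601989746094, 284.99896240234375], [469.6489562988281, 405.39739990234375]]
thick 700 z 0.0602 ((684.31982421875, 315.4216613769531), (92.77257537841797, 62.86919021606445), 69.32034301757812) [[638.5296020507812, 283.1249694824219], [697.3480834960938, 260.9231872558594], [730.1100463867188, 347.7183532714844], [671.2915649414062, 369.9201354980469]]
short 450 z 0.0406 ((385.5743408203125, 87.72186279296875), (70.02995300292969, 49.58522033691406), 80.94225311279297) [[355.5784912109375, 57.04661560058594], [404.54541015625, 49.24041748046875], [415.5701904296875, 118.39710998535156], [366.603271484375, 126.20330810546875]]
```

```bash
python3 - <<'E'
from h import *
s=dict(np.load("scene0.npz"));im=s["pixels"][:,:,::-1]
cv2.imwrite("pics/crop_s.png",cv2.resize(im[150:340,190:410],None,fx=3,fy=3,interpolation=cv2.INTER_CUBIC))
E
```

```text
(no output)
```

View pics/crop_chute.png

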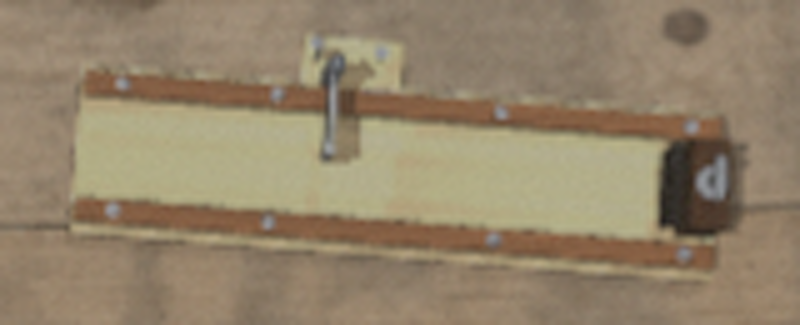

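View pics/crop_part.png

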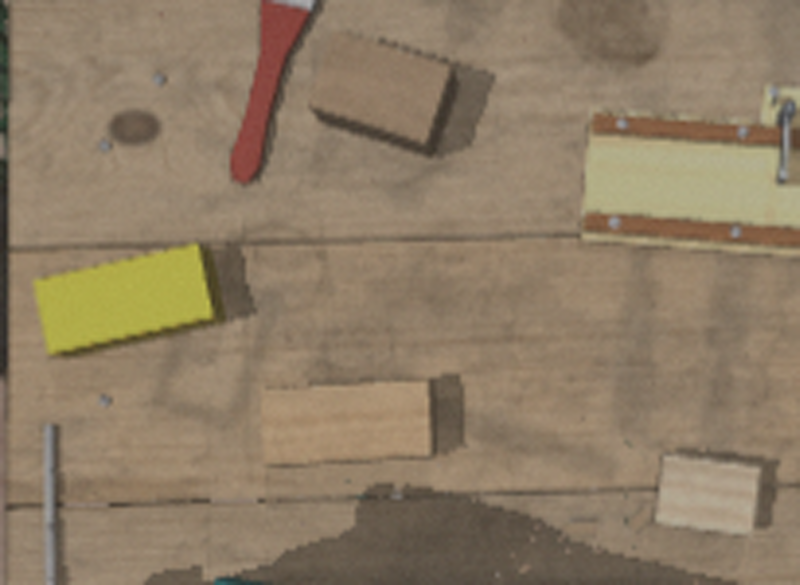

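View pics/crop_s.png

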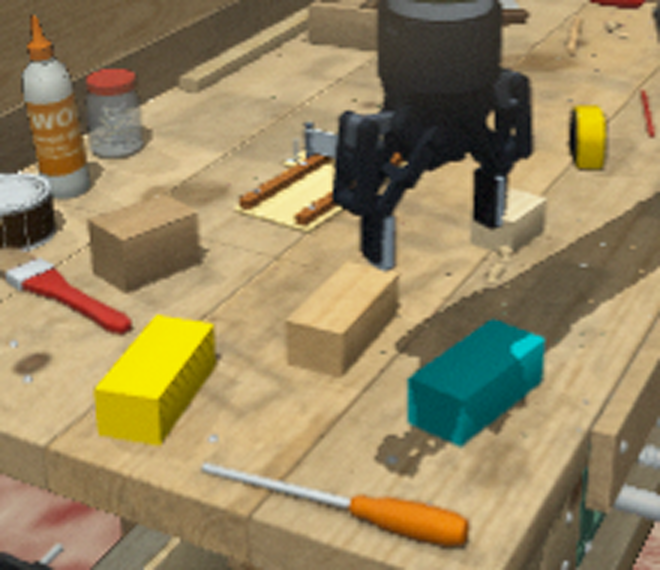

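The crops confirm the part. It is the bare-wood block in the centre at (248,228), measured 55 x 120 x 45 mm. The other two wooden blocks measure 63x93x60 and 50x70x40, which matches the offcuts. Next I'll measure the chute frame from its rails and the flap pin.

```bash
python3 - <<'E'
from h import *
c=dict(np.load("top0.npz"));P=cloud(c)
hsv=cv2.cvtColor(c["pixels"],cv2.COLOR_RGB2HSV)
m=np.zeros((400,640),np.uint8); sl=np.s_[140:200,300:450]
h=hsv[sl]; print(hsv[184,340],hsv[152,320],hsv[170,400],hsv[150,300])
m[sl]=((h[...,0]>5)&(h[...,0]<14)&(h[...,1]>110)&(h[...,2]>70)).astype(np.uint8)
m[:,432:]=m[:,432:]
n,l,st,ce=cv2.connectedComponentsWithStats(m)
for i in range(1,n):
    if st[i,4]>40:
        uv=np.argwhere(l==i)[:,::-1]; w=plane(c,uv,.018)[:,:2]*1000
        r=cv2.minAreaRect(w.astype(np.float32)); 
        vx,vy,x,y=cv2.fitLine(w.astype(np.float32),cv2.DIST_L2,0,.01,.01).ravel()
        print(st[i],r,"dir",np.degrees(np.arctan2(vy,vx)),(x,y)); print(cv2.boxPoints(r).round(1).tolist(), np.nanmedian(P[l==i][:,2]))
# floor (yellow)
f=np.zeros_like(m); f[sl]=((h[...,0]>20)&(h[...,0]<35)&(h[...,1]>60)&(h[...,2]>130))
n,l,st,ce=cv2.connectedComponentsWithStats(f)
for i in range(1,n):
    if st[i,4]>100:
        w=plane(c,np.argwhere(l==i)[:,::-1],.006)[:,:2]*1000; r=cv2.minAreaRect(w.astype(np.float32)); print("floor",st[i],r,cv2.boxPoints(r).round(1).tolist())
# tall things
print("pin?",plane(c,[(295+335/5,135+62/5)],.056), "leaf tip", plane(c,[(295+327/5,135+152/5)],.05))
print("stop face", plane(c,[(295+664/5,135+182/5)],.04),plane(c,[(295+664/5,135+182/5)],.025))
g=P[sl]; k=(g[...,2]>.03); 
for v,u in np.argwhere(k)[::6]: print(u+300,v+140,g[v,u].round(3),end=' ')
E
```

```text
[ 16  73 126] [  7  34 129] [ 27  58 177] [ 16  72 149]
[321 150  28   6  97] ((657.0443115234375, 96.09382629394531), (79.40689086914062, 11.528246879577637), 83.68033599853516) dir 83.99596 (np.float32(657.31116), np.float32(95.10448))
[[646.9000244140625, 57.29999923706055], [658.4000244140625, 56.0], [667.0999755859375, 134.89999389648438], [655.7000122070312, 136.1999969482422]] 0.018343617795014033
[365 154  74  10 240] ((637.2636108398438, -97.69767761230469), (212.1909942626953, 12.948651313781738), 83.5417709350586) dir 83.8847 (np.float32(636.97754), np.float32(-98.675804))
[[618.9000244140625, -202.39999389648438], [631.7999877929688, -203.8000030517578], [655.5999755859375, 7.0], [642.7999877929688, 8.5]] 0.018201131355382483
[319 176  28   5  97] ((583.3045654296875, 104.0152816772461), (78.06562805175781, 11.68453311920166), 88.51551055908203) dir 84.150375 (np.float32(582.96564), np.float32(103.80505))
[[576.5, 65.0999984741211], [588.0999755859375, 64.80000305175781], [590.2000122070312, 142.89999389648438], [578.5, 143.1999969482422]] 0.018589212145519562
[349 178  4
[... 1811 characters left out ...]
597 -0.18   0.032] 438 170 [ 0.591 -0.189  0.063] 431 171 [ 0.593 -0.175  0.039] 438 171 [ 0.588 -0.188  0.065] 431 172 [ 0.59  -0.175  0.041] 438 172 [ 0.585 -0.188  0.065] 431 173 [ 0.587 -0.175  0.041] 437 173 [ 0.585 -0.189  0.051] 431 174 [ 0.584 -0.174  0.042] 437 174 [ 0.582 -0.189  0.049] 431 175 [ 0.58  -0.173  0.045] 438 175 [ 0.578 -0.189  0.058] 432 176 [ 0.579 -0.178  0.037] 438 176 [ 0.577 -0.193  0.044] 431 177 [ 0.576 -0.175  0.038] 437 177 [ 0.574 -0.189  0.05 ] 430 178 [ 0.573 -0.171  0.041] 436 178 [ 0.571 -0.186  0.048] 429 179 [ 0.57  -0.169  0.04 ] 435 179 [ 0.569 -0.184  0.046] 429 180 [ 0.568 -0.171  0.031] 438 180 [ 0.565 -0.192  0.047] 435 181 [ 0.565 -0.187  0.034]
```

The measurements agree with each other:
- **Chute origin:** about (0.6125, 0.0251), from the pin, the rail mid-line and the open end. The end comes out at x = -145.0 and the rail spacing at 74.8 mm against 75.
- **Feed direction:** (-0.1037, -0.9946).
- **Part:** centre (0.4443, 0.3442), long axis at 92.0°. It needs a turn of -8° to line up with the chute at 84.05°.

Now I'll move over the part.

```bash
python3 -c "
from workcell import manip;print(manip.tcp_to_tips)"; python3 -m pendant '[[[3.1,-3.75,-1],[0,0,-10.6],0],[[3.1,-3.75,-1],[0,0,-10.6],0],[[3.1,-3.75,-1],[0,0,-10.6],0],[[3.1,-3.75,-1],[0,0,-10.6],0],[[3.1,-3.75,-1],[0,0,-10.6],0],[[3.1,-3.75,-1],[0,0,-10.6],0],[[0,0,0],[0,0,0],0]]' 30
cat > st.py <<'E'
from h import *
from workcell import manip
o=manip.get_obs();Rm=R.from_quat(o["ee_rot"]).as_matrix();p=o["position"]
f=np.array([-.1037,-.9946,0]);n=np.array([.9946,-.1037,0]);d=p-np.array([.6125,.0251,0])
print("t",round(o["clock"],2),"p",p.round(4),"yaw",np.degrees(np.arctan2(Rm[1,0],Rm[0,0])).round(2),"zax",Rm[:,2].round(3),"F",o["ft_force"].round(2),"w",round(o["grip_width"],3),"chute",(d@f).round(4),(d@n).round(4),"Ffeed",(o["ft_force"]@f).round(2))
E
python3 st.py
```

```text
0.017
clock: 0.98
position: [0.4454, 0.3353, 0.1831]
ee_rot: [1.0, 0.007, -0.002, 0.001]
ft_force: [-0.9, 0.1, -0.6]
grip_width: 1.0
t 0.97 p [0.4454 0.3353 0.1831] yaw 0.86 zax [-0.004 -0.002 -1.   ] F [-0.91  0.09 -0.64] w 1.0 chute -0.2912 -0.1983 Ffeed 0.01
```

```bash
python3 -m pendant '[[[-0.1,0.9,-3],[0,0,1.1],0],[[0,0,-4],[0,0,0],0],[[0,0,-3],[0,0,0],0],[[0,0,0],[0,0,0],0]]' 30; python3 st.py
```

```text
clock: 1.48
position: [0.4425, 0.3466, 0.0806]
ee_rot: [1.0, 0.02, -0.002, 0.0]
ft_force: [-0.0, -0.3, 0.7]
grip_width: 1.0
t 1.48 p [0.4425 0.3466 0.0806] yaw 2.35 zax [-0.004 -0.    -1.   ] F [-0.03 -0.35  0.68] w 1.0 chute -0.3022 -0.2024 Ffeed 0.35
```

```bash
python3 -m pendant '[[[0.18,-0.24,-2.2],[0,-0.2,-0.3],0],[[0,0,-1.2],[0,0,0],0],[[0,0,-0.9],[0,0,0],0],[[0,0,0],[0,0,0],0]]' 30; python3 st.py; python3 - <<'E'
from h import *
from workcell import manip
a=manip.camera("top")["pixels"][195:260,200:300,::-1];b=manip.camera("scene")["pixels"][180:310,230:400,::-1]
cv2.imwrite("pics/pre.png",np.hstack([cv2.resize(a,(400,400)),cv2.resize(b,(400,400))]))
E
```

```text
clock: 1.98
position: [0.4452, 0.3475, 0.0407]
ee_rot: [1.0, 0.02, 0.001, -0.002]
ft_force: [0.0, 0.1, 0.1]
grip_width: 0.998
t 1.98 p [0.4452 0.3475 0.0407] yaw 2.25 zax [ 0.002  0.004 -1.   ] F [0.03 0.1  0.1 ] w 0.998 chute -0.3033 -0.1998 Ffeed -0.1
```

View pics/pre.png

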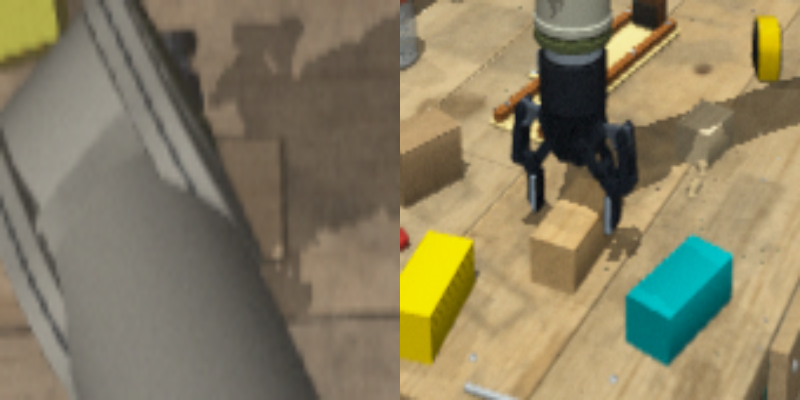

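Fingers straddle the block, one on each long side (scene crop, about (530,205) and (610,225)). Closing.

```bash
python3 -m pendant '[[[0,0,-0.1],[0,0,-0.2],150],[[0,0,0],[0,0,0],180],[[0,0,0],[0,0,0],255],[[0,0,0],[0,0,0],255],[[0,0,0],[0,0,0],255],[[0,0,0],[0,0,0],255]]' 45; python3 st.py
```

```text
clock: 2.82
position: [0.446, 0.3481, 0.0415]
ee_rot: [1.0, 0.018, 0.002, -0.003]
ft_force: [-0.8, -0.2, -0.0]
grip_width: 0.63
t 2.83 p [0.446  0.3481 0.0415] yaw 2.02 zax [ 0.004  0.006 -1.   ] F [-0.83 -0.17 -0.05] w 0.63 chute -0.304 -0.1991 Ffeed 0.25
```

```bash
python3 -m pendant '[[[0,0,4],[-0.3,0.2,0],255],[[0,0,4.5],[0,0,0],255],[[2.5,-3.5,0],[0,0,-1.3],255],[[2.9,-4.1,0],[0,0,-1.3],255],[[2.9,-4.1,0],[0,0,-1.3],255],[[2.9,-4.1,0],[0,0,-1.3],255],[[2.9,-4.1,0],[0,0,-1.3],255],[[2.0,-2.5,0],[0,0,-1.3],255],[[0,0,0],[0,0,0],255]]'; python3 st.py
```

```text
clock: 3.95
position: [0.6088, 0.116, 0.128]
ee_rot: [0.999, -0.051, -0.001, 0.001]
ft_force: [-0.2, -0.0, -2.6]
grip_width: 0.633
t 3.95 p [0.6088 0.116  0.128 ] yaw -5.84 zax [-0.001 -0.001 -1.   ] F [-0.16 -0.02 -2.55] w 0.633 chute -0.0901 -0.0131 Ffeed 0.04
```

```bash
python3 -m pendant '[[[1.2,-1.3,-1.5],[0,0,-0.1],255],[[0,0,-2],[0,0,0],255],[[0,0,0],[0,0,0],255]]'; python3 st.py; python3 - <<'E'
from h import *
from workcell import manip
a=manip.camera("top");s=manip.camera("scene")
cv2.imwrite("pics/pl.png",np.hstack([cv2.resize(a["pixels"][130:210,290:410,::-1],(400,267)),cv2.resize(s["pixels"][130:250,240:420,::-1],(400,267))]))
# long edges / block top seen?
P=cloud(a);k=np.zeros((400,640),bool);k[140:200,290:370]=True
k&=(P[...,2]>.08)&(P[...,2]<.15);print(k.sum())
E
```

```text
clock: 4.32
position: [0.6192, 0.1057, 0.0907]
ee_rot: [0.999, -0.05, -0.002, 0.0]
ft_force: [0.4, 0.4, -2.0]
grip_width: 0.631
t 4.33 p [0.6192 0.1057 0.0907] yaw -5.79 zax [-0.004  0.    -1.   ] F [ 0.39  0.36 -2.03] w 0.631 chute -0.0808 -0.0017 Ffeed -0.4
143
```

View pics/pl.png

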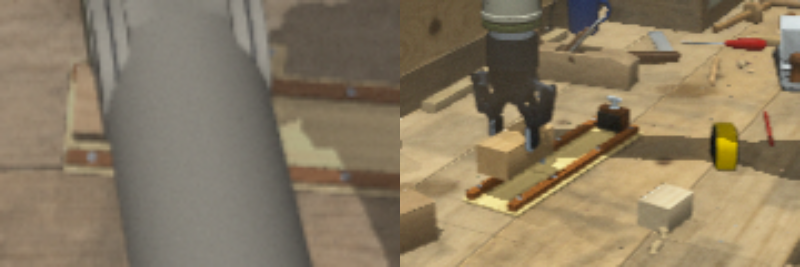

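```bash
python3 -m pendant '[[[0.14,-0.25,0],[0,-0.2,-0.1],255],[[0,0,-1],[0,0,0],255],[[0,0,0],[0,0,0],255]]'; python3 st.py;  python3 - <<'E'
from h import *
from workcell import manip
a=manip.camera("top")
cv2.imwrite("pics/pl2.png",cv2.resize(a["pixels"][140:200,290:370,::-1],(800,600),interpolation=cv2.INTER_CUBIC))
E
```

```text
clock: 4.8
position: [0.6222, 0.1042, 0.0835]
ee_rot: [0.999, -0.051, 0.002, -0.001]
ft_force: [-0.0, -0.3, -2.1]
grip_width: 0.633
t 4.8 p [0.6222 0.1042 0.0835] yaw -5.82 zax [ 0.005  0.002 -1.   ] F [-0.01 -0.3  -2.05] w 0.633 chute -0.0797 0.0014 Ffeed 0.3
```

View pics/pl2.png

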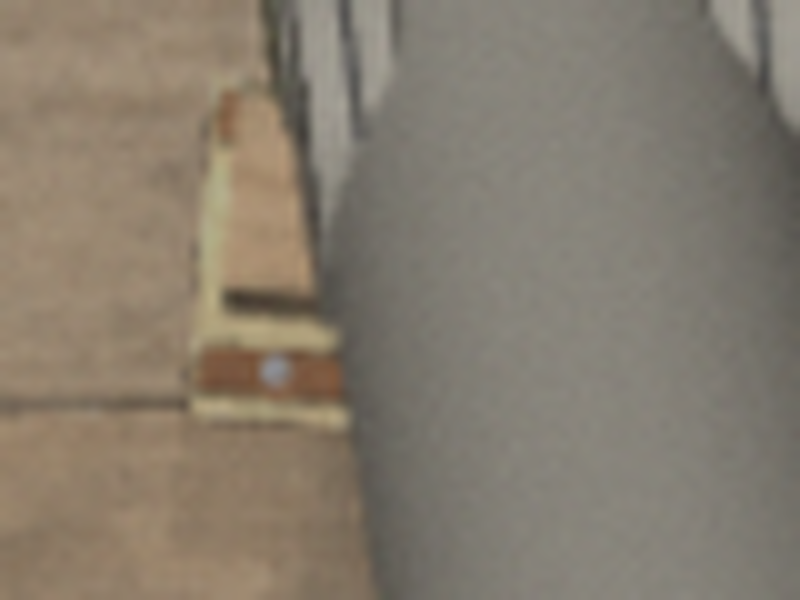

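```bash
python3 - <<'E'
from h import *
c=dict(np.load("top0.npz"))
f=np.array([-.1037,-.9946,0]);n=np.array([.9946,-.1037,0])
for p in plane(c,[(312.5,169.0),(313.3,154.0)],.087):
    d=p-np.array([.6125,.0251,0]);print(d@f,d@n)
E
```

```text
-0.13390242876057187 -0.02748373566217545
-0.13497667856667753 0.014283327164286251
```

Edge check: the near edge is at chute y = -27.5 mm, so the block is centred, and its tail is at x = -134. Lowering.

```bash
python3 -m pendant '[[[0,0,-1.2],[0,0.2,0],255],[[0,0,-0.8],[0,0,0],255],[[0,0,0],[0,0,0],255]]'; python3 st.py
```

```text
clock: 5.22
position: [0.6225, 0.1042, 0.0625]
ee_rot: [0.999, -0.051, 0.001, -0.001]
ft_force: [-0.6, -0.4, -1.6]
grip_width: 0.631
t 5.22 p [0.6225 0.1042 0.0625] yaw -5.82 zax [ 0.002  0.002 -1.   ] F [-0.59 -0.37 -1.6 ] w 0.631 chute -0.0797 0.0018 Ffeed 0.43
```

```bash
python3 -m pendant '[[[-0.05,0,-0.5],[0,0,0],255],[[0,0,-0.4],[0,0,0],255],[[0,0,0],[0,0,0],255]]'; python3 st.py;python3 -m pendant '[[[0,0,-0.3],[0,0,0],255],[[0,0,-0.1],[0,0,0],255]]'; python3 st.py
```

```text
clock: 5.6
position: [0.6221, 0.1041, 0.0529]
ee_rot: [0.999, -0.051, 0.001, -0.001]
ft_force: [0.2, 0.1, -1.9]
grip_width: 0.632
t 5.6 p [0.6221 0.1041 0.0529] yaw -5.83 zax [ 0.002  0.002 -1.   ] F [ 0.19  0.09 -1.88] w 0.632 chute -0.0796 0.0013 Ffeed -0.11
clock: 5.85
position: [0.6223, 0.1041, 0.049]
ee_rot: [0.999, -0.051, 0.001, -0.001]
ft_force: [-0.1, -0.0, -1.4]
grip_width: 0.632
t 5.85 p [0.6223 0.1041 0.049 ] yaw -5.83 zax [ 0.003  0.002 -1.   ] F [-0.14 -0.03 -1.35] w 0.632 chute -0.0796 0.0015 Ffeed 0.04
```

```bash
python3 -m pendant '[[[0,0,-0.1],[0,0,0],255],[[0,0,-0.1],[0,0,0],255]]'; python3 st.py
```

```text
clock: 6.1
position: [0.6224, 0.1041, 0.0475]
ee_rot: [0.999, -0.051, 0.001, -0.001]
ft_force: [-6.4, -1.1, 9.6]
grip_width: 0.634
t 6.1 p [0.6224 0.1041 0.0475] yaw -5.83 zax [ 0.003  0.002 -1.   ] F [-6.42 -1.14  9.61] w 0.634 chute -0.0796 0.0016 Ffeed 1.8
```

Contact at the expected floor height. Opening and lifting.

```bash
python3 -m pendant '[[[0,0,0],[0,0,0],0],[[0,0,0],[0,0,0],0],[[0,0,0],[0,0,0],0],[[0,0,0],[0,0,0],0]]'; python3 st.py; python3 -m pendant '[[[0,0,2],[0,0,0],0],[[0,0,4],[0,0,0],0],[[0,0,3],[0,0,0],0],[[-0.5,5,1],[0,0,0],100],[[0.5,5,0],[0,0,0],255],[[0,0,0],[0,0,0],255]]'; python3 st.py;  python3 - <<'E'
from h import *
from workcell import manip
a=manip.camera("top");s=manip.camera("scene")
np.savez("top1.npz",**a)
cv2.imwrite("pics/pl3.png",np.hstack([cv2.resize(a["pixels"][130:210,290:450,::-1],(500,250)),cv2.resize(s["pixels"][150:250,240:400,::-1],(300,250))]))
E
```

```text
clock: 6.6
position: [0.6231, 0.1043, 0.0482]
ee_rot: [0.999, -0.051, 0.002, -0.001]
ft_force: [-1.0, 0.4, 0.2]
grip_width: 1.0
t 6.6 p [0.6231 0.1043 0.0482] yaw -5.83 zax [ 0.004  0.003 -1.   ] F [-1.    0.36  0.19] w 1.0 chute -0.0799 0.0023 Ffeed -0.25
clock: 7.35
position: [0.6241, 0.2061, 0.1604]
ee_rot: [0.999, -0.052, 0.005, -0.003]
ft_force: [0.3, -0.6, -0.8]
grip_width: 0.379
t 7.35 p [0.6241 0.2061 0.1604] yaw -6.01 zax [ 0.011  0.005 -1.   ] F [ 0.27 -0.6  -0.75] w 0.379 chute -0.1812 -0.0072 Ffeed 0.57
```

View pics/pl3.png

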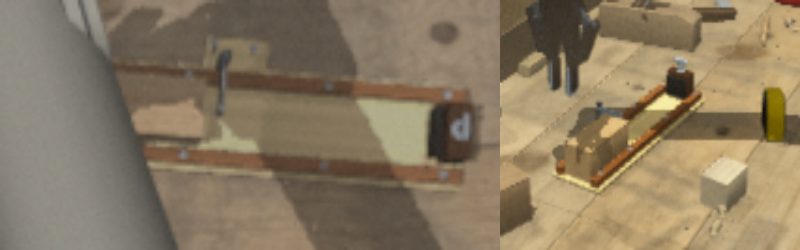

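The block lies in the infeed between the rails with the flap shut ahead of it (top crop: flap at (222,80), head at about (212,120)). Now I'll bring the closed fingers down behind its tail.

```bash
python3 -m pendant '[[[0.5,-1.6,-2],[-0.3,0.6,0],255],[[0,0,-4],[0,0,0],255],[[0,0,-3],[0,0,0],255],[[0,0,0],[0,0,0],255]]'; python3 st.py
```

```text
clock: 7.95
position: [0.6308, 0.173, 0.0656]
ee_rot: [0.998, -0.06, -0.001, 0.004]
ft_force: [0.3, -0.5, 0.3]
grip_width: 0.002
t 7.95 p [0.6308 0.173  0.0656] yaw -6.88 zax [-0.002 -0.008 -1.   ] F [ 0.28 -0.53  0.29] w 0.002 chute -0.149 0.0029 Ffeed 0.5
```

```bash
python3 -m pendant '[[[-0.15,1.4,0],[0.3,0,0.9],255],[[0,0,0],[0,0,0],255]]'; python3 st.py; python3 -m pendant '[[[0,0,-1.6],[0,0,0],255],[[0,0,-1],[0,0,0],255],[[0,0,0],[0,0,0],255]]'; python3 st.py
```

```text
clock: 8.2
position: [0.6303, 0.1862, 0.0671]
ee_rot: [0.999, -0.053, 0.0, 0.001]
ft_force: [-0.6, 0.3, 0.1]
grip_width: -0.004
t 8.2 p [0.6303 0.1862 0.0671] yaw -6.04 zax [-0.    -0.002 -1.   ] F [-0.58  0.25  0.09] w -0.004 chute -0.1621 0.001 Ffeed -0.19
clock: 8.57
position: [0.6309, 0.1864, 0.0406]
ee_rot: [0.999, -0.052, 0.001, 0.001]
ft_force: [0.0, -0.8, 0.3]
grip_width: 0.004
t 8.57 p [0.6309 0.1864 0.0406] yaw -6.01 zax [ 0.002 -0.002 -1.   ] F [ 0.03 -0.8   0.33] w 0.004 chute -0.1623 0.0016 Ffeed 0.79
```

```bash
python3 -m pendant '[[[-0.25,-0.5,-0.4],[0,0,0],255],[[-0.06,-0.5,0],[0,0,0],255],[[-0.05,-0.5,0],[0,0,0],255],[[0,0,0],[0,0,0],255]]'; python3 st.py
```

```text
clock: 9.07
position: [0.6274, 0.1698, 0.037]
ee_rot: [0.999, -0.053, 0.001, 0.001]
ft_force: [0.6, -1.0, 0.3]
grip_width: 0.003
t 9.07 p [0.6274 0.1698 0.037 ] yaw -6.06 zax [ 0.003 -0.002 -1.   ] F [ 0.65 -1.    0.28] w 0.003 chute -0.1455 -0.0002 Ffeed 0.93
```

```bash
python3 -m pendant '[[[-0.05,-0.5,0],[0,0,0],255],[[-0.05,-0.5,0],[0,0,0],255]]'; python3 st.py
```

```text
clock: 9.32
position: [0.6264, 0.1602, 0.0371]
ee_rot: [0.999, -0.052, 0.001, 0.0]
ft_force: [-0.5, 0.5, -0.7]
grip_width: -0.002
t 9.32 p [0.6264 0.1602 0.0371] yaw -6.0 zax [ 0.003 -0.001 -1.   ] F [-0.46  0.45 -0.7 ] w -0.002 chute -0.1358 -0.0002 Ffeed -0.4
```

```bash
python3 -m pendant '[[[-0.05,-0.5,0],[0,0,0],255],[[-0.05,-0.5,0],[0,0,0],255],[[-0.05,-0.5,0],[0,0,0],255],[[-0.05,-0.5,0],[0,0,0],255]]'; python3 st.py;python3 -m pendant '[[[-0.05,-0.5,0],[0,0,0],255],[[-0.05,-0.5,0],[0,0,0],255],[[-0.05,-0.5,0],[0,0,0],255],[[-0.05,-0.5,0],[0,0,0],255]]'; python3 st.py;  python3 - <<'E'
from h import *
from workcell import manip
a=manip.camera("top");s=manip.camera("scene")
cv2.imwrite("pics/p4.png",np.hstack([cv2.resize(a["pixels"][130:210,290:450,::-1],(500,250)),cv2.resize(s["pixels"][150:250,240:400,::-1],(300,250))]))
E
```

```text
clock: 9.82
position: [0.6238, 0.1431, 0.0374]
ee_rot: [0.999, -0.051, 0.001, -0.002]
ft_force: [-0.7, 7.1, -0.8]
grip_width: 0.001
t 9.82 p [0.6238 0.1431 0.0374] yaw -5.82 zax [ 0.003  0.004 -1.   ] F [-0.69  7.12 -0.82] w 0.001 chute -0.1185 -0.001 Ffeed -7.01
clock: 10.32
position: [0.6211, 0.1263, 0.0377]
ee_rot: [0.999, -0.049, 0.001, -0.004]
ft_force: [-1.3, 4.5, -0.5]
grip_width: -0.003
t 10.32 p [0.6211 0.1263 0.0377] yaw -5.6 zax [ 0.003  0.008 -1.   ] F [-1.29  4.48 -0.5 ] w -0.003 chute -0.1016 -0.002 Ffeed -4.32
```

View pics/p4.png

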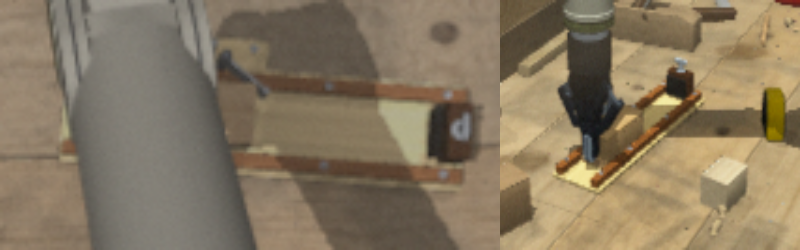

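The block is pushing the flap open (leaf now angled, crop (250,78)), and the felt force is 4–7 N. Continuing.

```bash
python3 -m pendant '[[[-0.03,-0.5,0],[-0.2,0,0],255],[[-0.04,-0.5,0],[-0.2,0,0],255],[[-0.04,-0.5,0],[-0.1,0,-0.1],255],[[-0.04,-0.5,0],[-0.1,0,-0.1],255],[[-0.04,-0.5,0],[-0.1,0,0],255],[[-0.04,-0.5,0],[-0.1,0,0],255],[[-0.04,-0.5,0],[-0.1,0,0],255],[[-0.04,-0.5,0],[-0.1,0,0],255]]'; python3 st.py;python3 -m pendant '[[[-0.04,-0.6,0],[-0.1,0,0],255],[[-0.04,-0.6,0],[-0.1,0,0],255],[[-0.04,-0.6,0],[-0.1,0,0],255],[[-0.04,-0.6,0],[-0.1,0,0],255]]'; python3 st.py
```

```text
clock: 11.42
position: [0.6162, 0.1095, 0.0389]
ee_rot: [0.999, -0.041, 0.001, -0.008]
ft_force: [0.0, 2.9, -0.7]
grip_width: 0.003
t 11.43 p [0.6162 0.1095 0.0389] yaw -4.68 zax [ 0.003  0.016 -1.   ] F [ 0.01  2.87 -0.67] w 0.003 chute -0.0843 -0.0051 Ffeed -2.85
clock: 11.92
position: [0.6144, 0.082, 0.0387]
ee_rot: [0.999, -0.042, 0.001, -0.003]
ft_force: [-0.2, 3.5, -0.6]
grip_width: -0.003
t 11.93 p [0.6144 0.082  0.0387] yaw -4.79 zax [ 0.002  0.007 -1.   ] F [-0.17  3.45 -0.64] w -0.003 chute -0.0568 -0.0041 Ffeed -3.42
```

```bash
python3 -m pendant '[[[-0.02,-0.6,-0.03],[-0.1,0,-0.2],255],[[-0.02,-0.6,-0.03],[-0.1,0,-0.2],255],[[-0.03,-0.6,-0.03],[-0.1,0,-0.2],255],[[-0.03,-0.6,-0.03],[-0.1,0,-0.2],255],[[-0.04,-0.6,0],[-0.1,0,-0.1],255],[[-0.04,-0.6,0],[-0.1,0,-0.1],255]]'; python3 st.py;python3 -m pendant '[[[-0.04,-0.6,0],[-0.1,0,-0.1],255],[[-0.04,-0.6,0],[-0.1,0,-0.1],255],[[-0.04,-0.6,0],[-0.1,0,0],255],[[-0.04,-0.6,0],[-0.1,0,0],255]]'; python3 st.py
```

```text
clock: 12.68
position: [0.6117, 0.0428, 0.0371]
ee_rot: [0.999, -0.051, 0.0, 0.003]
ft_force: [-1.1, 2.3, 0.3]
grip_width: -0.0
t 12.68 p [0.6117 0.0428 0.0371] yaw -5.9 zax [ 0.    -0.005 -1.   ] F [-1.07  2.3   0.31] w -0.0 chute -0.0175 -0.0026 Ffeed -2.17
clock: 13.18
position: [0.6097, 0.017, 0.037]
ee_rot: [0.999, -0.053, 0.0, 0.006]
ft_force: [-2.2, 2.0, -0.1]
grip_width: 0.003
t 13.18 p [0.6097 0.017  0.037 ] yaw -6.12 zax [-0.    -0.013 -1.   ] F [-2.16  2.03 -0.09] w 0.003 chute 0.0083 -0.002 Ffeed -1.8
```

```bash
python3 -m pendant '[[[-0.05,-0.6,0],[0.2,0,0],255],[[-0.05,-0.6,0],[0.2,0,0],255],[[-0.05,-0.6,0],[0.1,0,0],255],[[-0.05,-0.5,0],[0.1,0,0],255]]'; python3 st.py; python3 - <<'E'
from h import *
from workcell import manip
a=manip.camera("top");s=manip.camera("scene")
cv2.imwrite("pics/p5.png",np.hstack([cv2.resize(a["pixels"][130:210,290:450,::-1],(500,250)),cv2.resize(s["pixels"][150:250,240:400,::-1],(300,250))]))
E
```

```text
clock: 13.68
position: [0.6075, -0.0079, 0.0371]
ee_rot: [0.999, -0.053, -0.0, 0.001]
ft_force: [0.8, 1.7, -0.0]
grip_width: -0.004
t 13.68 p [ 0.6075 -0.0079  0.0371] yaw -6.12 zax [-0.    -0.002 -1.   ] F [ 0.82  1.69 -0.01] w -0.004 chute 0.0334 -0.0015 Ffeed -1.77
```

View pics/p5.png

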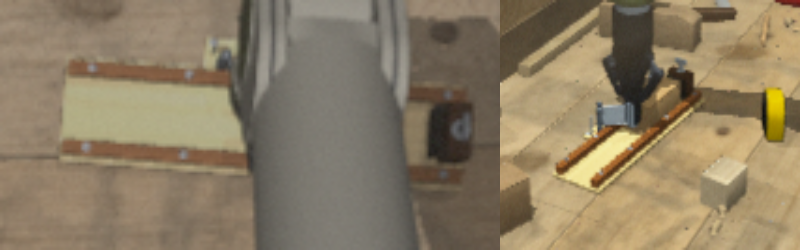

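```bash
python3 -m pendant '[[[-0.04,-0.3,0],[0,0,0],255],[[-0.04,-0.3,0],[0,0,0],255],[[-0.04,-0.3,0],[0,0,0],255],[[-0.04,-0.3,0],[0,0,0],255]]'; python3 st.py;python3 -m pendant '[[[-0.02,-0.1,0],[0,0,0],255],[[-0.02,-0.1,0],[0,0,0],255]]'; python3 st.py;
```

```text
clock: 14.28
position: [0.6065, -0.0215, 0.0373]
ee_rot: [0.999, -0.054, 0.001, 0.002]
ft_force: [0.0, 1.2, -0.2]
grip_width: 0.005
t 14.28 p [ 0.6065 -0.0215  0.0373] yaw -6.16 zax [ 0.001 -0.003 -1.   ] F [ 0.02  1.24 -0.18] w 0.005 chute 0.047 -0.0012 Ffeed -1.23
clock: 14.52
position: [0.6063, -0.024, 0.0374]
ee_rot: [0.999, -0.054, 0.001, 0.002]
ft_force: [0.8, 0.3, -0.6]
grip_width: -0.001
t 14.53 p [ 0.6063 -0.024   0.0374] yaw -6.18 zax [ 0.002 -0.003 -1.   ] F [ 0.8   0.28 -0.58] w -0.001 chute 0.0495 -0.0011 Ffeed -0.36
```

```bash
python3 -m pendant '[[[-0.01,-0.06,0],[0,0,0],255],[[-0.01,-0.06,0],[0,0,0],255]]'|grep -A1 -e posi -e force; python3 st.py|grep -o "chute.*";python3 -m pendant '[[[-0.01,-0.06,0],[0,0,0],255],[[-0.01,-0.06,0],[0,0,0],255]]' >/dev/null; python3 st.py|grep -o "chute.*"
```

```text
position: [0.6061, -0.0251, 0.0374]
ee_rot: [0.999, -0.054, 0.001, 0.002]
ft_force: [-0.6, 1.7, -1.7]
grip_width: -0.001
chute 0.0506 -0.0011 Ffeed -1.6
chute 0.0518 -0.0012 Ffeed -1.19
```

```bash
python3 -m pendant '[[[-0.01,-0.06,0],[0,0,0],255],[[-0.01,-0.06,0],[0,0,0],255]]' >/dev/null; python3 st.py|grep -o "chute.*"
```

```text
chute 0.0531 -0.0013 Ffeed -1.03
```

```bash
python3 -m pendant '[[[-0.01,-0.06,0],[0,0,0],255],[[-0.01,-0.06,0],[0,0,0],255]]' >/dev/null; python3 st.py|grep -o "chute.*"
```

```text
chute 0.0543 -0.0014 Ffeed -1.74
```

```bash
python3 -m pendant '[[[-0.01,-0.06,0],[0,0,0],255],[[-0.01,-0.06,0],[0,0,0],255]]' >/dev/null; python3 st.py|grep -o "chute.*"
```

```text
chute 0.0557 -0.0015 Ffeed 0.08
```

```bash
python3 -m pendant '[[[0,-0.06,0],[0,0,0],255],[[0,-0.06,0],[0,0,0],255]]' >/dev/null; python3 st.py|grep -o "chute.*"
```

```text
chute 0.057 -0.0013 Ffeed -1.11
```

```bash
python3 -m pendant '[[[0,-0.06,0],[0,0,0],255],[[0,-0.06,0],[0,0,0],255]]' >/dev/null; python3 st.py|grep -o "chute.*"
```

```text
chute 0.0582 -0.0012 Ffeed -0.18
```

```bash
python3 -m pendant '[[[0,-0.06,0],[0,0,0],255],[[0,-0.06,0],[0,0,0],255]]' >/dev/null; python3 st.py|grep -o "chute.*"
```

```text
chute 0.0595 -0.0011 Ffeed -0.66
```

```bash
python3 -m pendant '[[[0,-0.05,0],[0,0,0],255],[[0,-0.05,0],[0,0,0],255]]' >/dev/null; python3 st.py|grep -o "chute.*"
```

```text
chute 0.0606 -0.001 Ffeed -0.86
```

```bash
python3 -m pendant '[[[0,-0.05,0],[0,0,0],255],[[0,-0.05,0],[0,0,0],255]]' >/dev/null; python3 st.py|grep -o "chute.*"
```

```text
chute 0.0616 -0.0009 Ffeed -1.34
```

```bash
python3 -m pendant '[[[0,-0.05,0],[0,0,0],255],[[0,-0.05,0],[0,0,0],255]]' >/dev/null; python3 st.py|grep -o "chute.*"
```

```text
chute 0.0627 -0.0008 Ffeed -0.49
```

```bash
python3 -m pendant '[[[0,-0.05,0],[0,0,0],255],[[0,-0.05,0],[0,0,0],255]]' >/dev/null; python3 st.py|grep -o "chute.*"
```

```text
chute 0.0637 -0.0007 Ffeed -1.34
```

```bash
python3 -m pendant '[[[0,-0.05,0],[0,0,0],255],[[0,-0.05,0],[0,0,0],255]]' >/dev/null; python3 st.py|grep -o "chute.*"
```

```text
chute 0.0638 -0.0006 Ffeed -2.38
```

```bash
python3 -m pendant '[[[0,-0.05,0],[0,0,0],255]]' >/dev/null; python3 st.py
```

```text
t 17.9 p [ 0.6052 -0.0383  0.0374] yaw -6.1 zax [ 0.002 -0.002 -1.   ] F [0.46 3.96 0.11] w 0.001 chute 0.0639 -0.0006 Ffeed -3.99
```

Contact at TCP chute x ≈ 0.064: it has stopped advancing. The arm gives roughly 8 N per mm commanded, so I'll ramp up.

```bash
python3 -m pendant '[[[-0.01,-0.08,0],[0,0,0],255]]' >/dev/null; python3 st.py
```

```text
t 18.02 p [ 0.6052 -0.0385  0.0374] yaw -6.07 zax [ 0.002 -0.001 -1.   ] F [ 0.6   5.67 -0.15] w 0.0 chute 0.064 -0.0007 Ffeed -5.71
```

```bash
python3 -m pendant '[[[-0.01,-0.12,0],[0,0,0],255]]' >/dev/null; python3 st.py
```

```text
t 18.15 p [ 0.6051 -0.0386  0.0374] yaw -6.03 zax [ 0.002  0.    -1.   ] F [-0.44  6.46 -0.11] w -0.002 chute 0.0641 -0.0007 Ffeed -6.38
```

```bash
python3 -m pendant '[[[-0.01,-0.16,0],[0,0,0],255]]' >/dev/null; python3 st.py
```

```text
t 18.27 p [ 0.6051 -0.0387  0.0375] yaw -5.96 zax [ 0.002  0.002 -1.   ] F [-0.91  9.47  0.77] w 0.0 chute 0.0642 -0.0007 Ffeed -9.32
```

```bash
python3 -m pendant '[[[-0.01,-0.17,0],[-0.1,0,0],255],[[-0.01,-0.17,0],[-0.1,0,0],255]]' >/dev/null; python3 st.py
```

```text
t 18.52 p [ 0.605  -0.0387  0.0374] yaw -5.81 zax [ 0.001  0.002 -1.   ] F [-0.83  8.28 -0.15] w -0.001 chute 0.0643 -0.0008 Ffeed -8.15
```

```bash
python3 -m pendant '[[[-0.01,-0.2,0],[-0.1,0,0],255],[[-0.01,-0.2,0],[-0.1,0,0],255]]' >/dev/null; python3 st.py
```

```text
t 18.77 p [ 0.6049 -0.0388  0.0374] yaw -5.63 zax [ 0.001  0.003 -1.   ] F [-0.87  8.31  0.43] w 0.004 chute 0.0643 -0.0009 Ffeed -8.18
```

```bash
python3 -m pendant '[[[-0.01,-0.25,0],[-0.1,0,-0.1],255],[[-0.01,-0.25,0],[-0.1,0,-0.1],255]]' >/dev/null; python3 st.py
```

```text
t 19.02 p [ 0.6049 -0.0389  0.0375] yaw -5.62 zax [ 0.001  0.004 -1.   ] F [-0.77  9.69  0.44] w 0.004 chute 0.0644 -0.0009 Ffeed -9.55
```

```bash
python3 -m pendant '[[[-0.01,-0.27,0],[-0.1,0,-0.1],255],[[-0.01,-0.27,0],[-0.1,0,-0.1],255]]' >/dev/null; python3 st.py;python3 -m pendant '[[[-0.01,-0.27,0],[-0.1,0,-0.1],255],[[-0.01,-0.27,0],[-0.1,0,-0.1],255]]' >/dev/null; python3 st.py
```

```text
t 19.27 p [ 0.6049 -0.0389  0.0376] yaw -5.57 zax [ 0.     0.007 -1.   ] F [-1.53 10.79  1.77] w -0.001 chute 0.0644 -0.0009 Ffeed -10.58
t 19.52 p [ 0.6049 -0.0389  0.0376] yaw -5.54 zax [-0.     0.009 -1.   ] F [-1.11 11.18  1.4 ] w -0.001 chute 0.0645 -0.0009 Ffeed -11.01
```

```bash
python3 -m pendant '[[[-0.01,-0.27,0],[-0.1,0,-0.1],255],[[-0.01,-0.27,0],[-0.1,0,-0.1],255]]' >/dev/null; python3 st.py;python3 -m pendant '[[[-0.01,-0.27,0],[-0.1,0,-0.1],255],[[-0.01,-0.27,0],[-0.1,0,-0.1],255]]' >/dev/null; python3 st.py
```

```text
t 19.77 p [ 0.6049 -0.0389  0.0377] yaw -5.49 zax [-0.001  0.011 -1.   ] F [-0.06 10.98  0.26] w 0.001 chute 0.0644 -0.0009 Ffeed -10.92
t 20.02 p [ 0.6049 -0.0388  0.0377] yaw -5.45 zax [-0.001  0.013 -1.   ] F [-1.41 10.34  2.14] w 0.005 chute 0.0644 -0.001 Ffeed -10.14
```

Held 10–11 N for about 1 s. Now easing off gently.

```bash
python3 -m pendant '[[[-0.01,-0.15,0],[0,0,0],255],[[0,-0.1,0],[0,0,0],255],[[0,-0.05,0],[0,0,0],255],[[0,0,0],[0,0,0],255],[[0,0.05,0],[0,0,0],255]]' >/dev/null; python3 st.py;python3 -m pendant '[[[0,0.05,0],[0,0,0],255],[[0,0.05,0],[0,0,0],255],[[0,0.05,0],[0,0,0],255],[[0,0,0],[0,0,0],255]]' >/dev/null; python3 st.py
```

```text
t 20.65 p [ 0.6046 -0.0382  0.0376] yaw -5.27 zax [-0.002  0.016 -1.   ] F [ 0.31  1.89 -0.34] w 0.002 chute 0.0638 -0.0013 Ffeed -1.91
t 21.15 p [ 0.6045 -0.0382  0.0376] yaw -5.35 zax [-0.002  0.014 -1.   ] F [ 0.    2.46 -1.5 ] w 0.001 chute 0.0638 -0.0014 Ffeed -2.44
```

```bash
python3 -m pendant '[[[0.02,0.12,0],[0,0,0],255],[[0.02,0.15,0],[0,0,0],255],[[0.02,0.15,0],[0,0,0],255],[[0,0,0],[0,0,0],255]]' >/dev/null; python3 st.py
```

```text
t 21.65 p [ 0.6054 -0.0349  0.0378] yaw -5.4 zax [-0.001  0.013 -1.   ] F [-0.07  0.7  -0.95] w 0.001 chute 0.0604 -0.0008 Ffeed -0.69
```

```bash
python3 - <<'E'
from h import *
from workcell import manip
a=manip.camera("top");s=manip.camera("scene")
cv2.imwrite("pics/p6.png",np.hstack([cv2.resize(a["pixels"][130:210,290:450,::-1],(400,200)),cv2.resize(s["pixels"][160:220,280:370,::-1],(400,267))[:200]]))
E
```

```text
(no output)
```

View pics/p6.png

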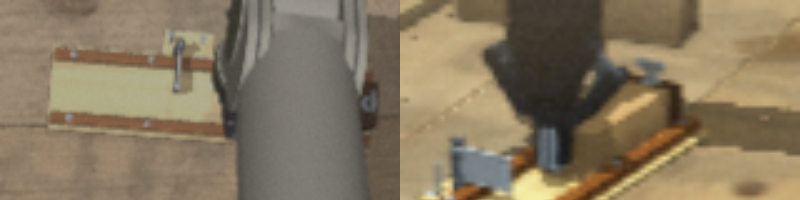

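The flap is shut behind the fingers (top crop (180,68)), and the fingers are clear of the block's tail. Lifting straight up.

```bash
python3 -m pendant '[[[0,0,0.5],[0,0,0],255],[[0,0,1],[0,0,0],255],[[0,0,2],[0,0,0],255]]' >/dev/null; python3 st.py; python3 -m pendant '[[[0,0,4],[0,0,0],255],[[0,0,5],[0,0,0],255],[[0,0,5],[0,0,0],255],[[0,4,2],[0,0,0],255],[[0,6,0],[0,0,0],255],[[0,6,0],[0,0,0],255],[[0,6,0],[0,0,0],255],[[0,6,0],[0,0,0],255],[[0,0,0],[0,0,0],255],[[0,0,0],[0,0,0],255]]' >/dev/null; python3 st.py; python3 - <<'E'
from h import *
from workcell import manip
a=manip.camera("top");s=manip.camera("scene");np.savez("top2.npz",**a)
cv2.imwrite("pics/p7.png",cv2.resize(a["pixels"][135:200,295:455,::-1],(800,325),interpolation=cv2.INTER_CUBIC))
cv2.imwrite("pics/p7s.png",cv2.resize(s["pixels"][130:270,190:430,::-1],(800,467),interpolation=cv2.INTER_CUBIC))
cv2.imwrite("pics/p7t.png",a["pixels"][:,:,::-1])
E
```

```text
t 22.12 p [ 0.6045 -0.0352  0.0736] yaw -5.42 zax [-0.004  0.013 -1.   ] F [0.14 0.56 0.54] w -0.006 chute 0.0608 -0.0017 Ffeed -0.57
t 23.38 p [0.6036 0.2496 0.2587] yaw -5.83 zax [ 0.015  0.017 -1.   ] F [-0.42  0.03 -0.13] w 0.0 chute -0.2224 -0.0321 Ffeed 0.01
```

View pics/p7.png

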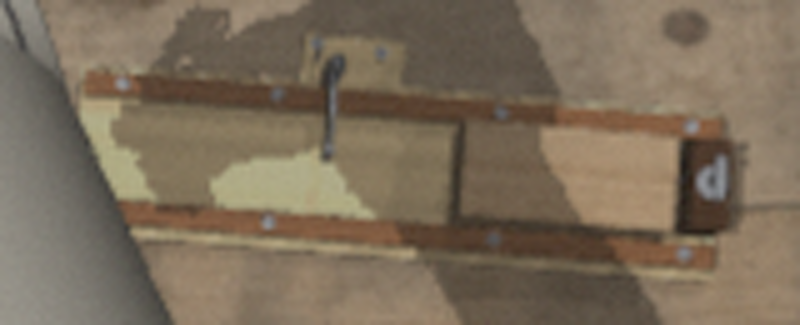

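View pics/p7s.png

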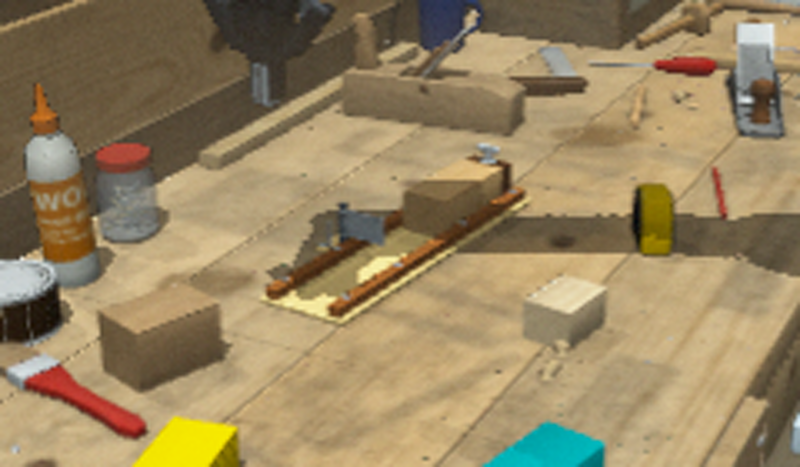

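View pics/p7t.png

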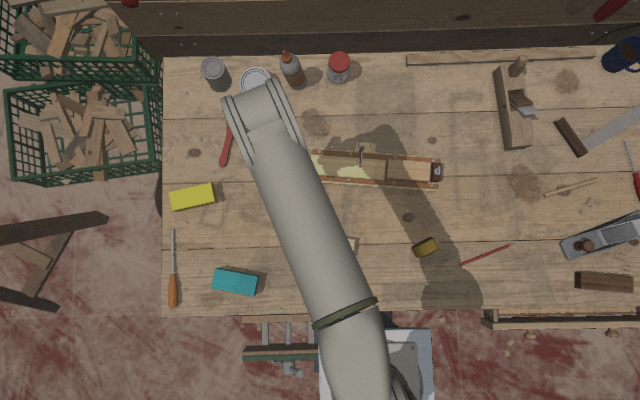

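The block lies flat in the chute against the stop: tail at crop x ≈ 460, head touching the rubber at about 680. The flap is shut at (330,110), and the bystanders are where they were. The hand is clear, so I'm handing in.

```bash
python3 - <<'E'
from workcell import manip
print(manip.hand_in())
E
```

```text
the job is handed in; nothing more can be done
None
```

The job is done and handed in at about 23.5 s. The block lies in the chute against the stop, with the flap shut behind it.

- **Placing and pushing:** I gripped the 120 mm bare-wood block across its width and laid it centred in the infeed. I then pushed it from behind with closed fingers. It opened the flap itself, with felt readings up to about 7 N.
- **Pressing home:** It met the stop with its tail about 75 mm past the flap line. The force built up over about 1 s, mostly at 8–9.5 N, then held at 10–11 N for about 1 s. The highest force I read was 11.0 N, but I only read it between moves, not continuously.
- **Letting go:** I eased off, backed the fingers away about 3 mm and lifted straight up.
- **Last checks:** The final pictures show the block flat and touching the stop, and the flap shut. The tape and both offcuts look unmoved in the scene view; I did not re-measure them, and the arm hid both offcuts from the top camera. No check failed or disagreed.

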